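# Test the bench's mushroom stop and restart

### The arm

A 6-joint arm with a two-finger parallel gripper is mounted at the origin on a cart in front of the work surface, level with it; the furniture and walls round the work are solid. World frame = base frame: x ahead of the robot, y to its left, z up, the work surface at z = 0. Lengths are in m, angles in rad, forces in N, time in s.
With the tool pointing down it reaches from about 0.35 to 0.975 m from the base axis. Payload 4.9 kg.
Tool frame: the origin (TCP) lies on the centre line of the jaws, within the pads' length; the fingertips stand 17 mm ahead of it and the grasp point (between the pads) lies 2 mm behind it (ctrl.tcp_to_tips is the x of the fingertips in the tool frame, in m); x points along the fingers, z is the direction in which the jaws open and shut, and the axes are right-handed (so a half turn about x gives the same grasp; the last joint's range is limited). The gripper opens to 85 mm and grips with 20 to 120 N. Pads are 22 mm wide; open, the fingers measure 114 mm over their backs; the gripper's body (76 mm by 85 mm) begins 54 mm behind the grasp point. The pads swing forward as they close: fully open they stand 13 mm farther back than shut.
Start: joints at [-1.418, 0.053, 1.613, -0, 1.476, -0.119], TCP at [0.168, -0.602, 0.248] pointing down, gripper open.
Joint ranges: [-3.01, 3.01], [-1.01, 2.22], [0.06, 2.58], [-1.02, 4.17], [0.09, 2.62], [-3.14, 3.14]. Speed limits (rad/s): [2.57, 2.57, 3.14, 3.14, 3.14, 3.14].

### API

Orientations are given as a rotation vector (axis times angle).
In Python, from station import ctrl, cams, finder gives the robot as it stands.
- The arm moves only by the tool step_arm, never from a script. Its argument "moves" is a list of rows, each a list of 3 entries, a list of its own where there are three numbers: the shift along the tool's x, y, z in cm, then the turn, a rotation vector about the tool's x, y, z in degrees, then the opening, from 0 (shut) to 1 (fully open). A call has exactly 10 rows; each row is the pose to reach, as a shift and turn from the pose measured when the call began, along the tool's axes at that moment; what a row does not reach only later rows make up. A row lasts 1/12 s, in which the tool goes at most 41.7 mm and 7.16 degrees, less where a joint would pass 70% of its speed; a pose out of reach is approached as far as the arm can. A call with a gripper value outside its range is refused whole. The fingers move at their own pace and stop on an object; "grip_force" is the grip in N (left out, the last holds). Time passes only in rows, so rows that repeat a pose let the fingers close, or fill a call up. It gives the time, the measured TCP pose, the force and the opening at its end, in the units of the state.
- ctrl.get_obs(): the state, without advancing time (a new reading comes with each control period).
- cams.get_image(name): name is "scene" or "top" or "wrist"; returns a dict with "pixels" (400x640x3 uint8, blue, green, red), "fx", "fy", "cx", "cy" (pixels), "dist_coeffs" ([k1, k2, p1, p2, k3] as OpenCV has them; the pictures are not rectified), "position" and "attitude" of the camera in the world. Camera axes: x right, y up, looking along -z (the intrinsics and any distortion apply to the point x, -y, -z); pixel columns grow to the right and rows downward; lengths in m; the calibration is good to about 2 mm. A picture is of the moment at which its call begins. There is no depth.
- ctrl.finish_job(): hands the job in, once; it reports no verdict.
Trained networks look in the newest picture that a camera, given by its name, has taken for a name from the list of things; names that differ only in an ending like _2 or _b are one class to them, and where a whole thing is asked for, a point or a joint stands for the part that bears it (a point fixed in the world has none). Each returns a list of dicts, best first, with "conf" (0 to 1); they miss things now and then, are a little off and sometimes report something else, mostly with a low value. They report only what shows in the picture. A call takes as long as a camera call.
- finder.find_in(camera, name): "at" ([column, row] in pixels, amid what is visible of it).
- finder.regions_of(camera, name): "region" (400x640 bool, what is visible of it) and "at" ([column, row] in pixels, amid what is visible of it).
- finder.tip_of(camera, name): "at" ([column, row] in pixels: a listed point, or the origin of a listed thing).
The state is a dict: "t": time; "q": joint angles; "dq": joint speeds; "effort": joint torques, N m; "tool_pos": TCP position; "tool_rot": TCP orientation; "contact_force": force on the tool from outside, world axes, zero at the start; "wrist_torque": the same for the moment, N m; "opening": finger opening in m.
Only numpy, scipy, OpenCV 4.12 (cv2) and the standard library are available. Lean on these libraries where they do the work, as an engineer would, in place of code of your own. Each camera call takes 0.05 s, during which the arm holds its last target. There are 200 camera calls.

### The job

Test the machine stop on the carving bench: press the three-lobed mushroom head straight in until it latches, take the fingers off so that it stays in by itself, then push one of its lobes round clockwise (seen from above) with the fingertips until the latch lets go and the head springs back out. Only then press the button of the start box fully in and let it come back. Press and push gently without gripping the head hard, do not lift or shove the start box, keep clear of the lamp at the left, and leave the other things where they are.

Things in the scene. Friction and masses are not known exactly. Their poses are not given: they have to be found in the camera images.
- stop_station: Stop station screwed to the bench: grey square housing 96 x 96 x 50 mm carrying the mushroom stop head. Origin: centre of its underside, on the head's axis; z up; a stub of cable gland sticks out 16 mm on its +x side.
- stop_top (a point): Centre of the top of the mushroom head, on its vertical axis; 88 mm above the bench when out, about 79 mm when latched in. The head is a grey dome 56 mm across with three radial lobes 120 degrees apart. Press here, straight down.
- stop_lobe (a point): Point in one of the three lobes, on its middle line, 50 mm from the head's axis, at mid height; turns with the head. Lobes are alike, 16 mm wide, 16 mm high, ends 58 mm from the axis; undersides 18 mm above the housing when out, about 9 mm when latched. Shut fingertips fit from above into the open gap between two lobes, outside the dome, and can push a lobe round by its flank.
- stop_press (a joint): How far the head is pressed in, m: 0 out, about 0.0085 latched, 0.011 at the stop. It takes about 8 N to press. It must go in nearly to the stop to latch; when let go it then stays in. A spring pushes it out when unlatched.
- stop_twist (a joint): How far the head is twisted clockwise seen from above, rad: 0 at rest, 0.9 at the stop. Beyond about 0.65 the latch lets go and the head springs out by itself. A spring turns it back to 0; holding it twisted takes about 3 N at a lobe's end. It does not turn anticlockwise from 0.
- start_box: Loose portable start box, grey, 64 x 100 x 38 mm (0.6 to 1 kg) on rubber feet, with one round push button on top. Origin: centre of its underside.
- start_button_top (a point): Centre of the top of the start button's round cap, 32 mm across, on top of the start box; press straight down.
- start_button (a joint): How far the start button is pressed, m: 0 out, 0.006 fully in (4 N); it springs back.
- twin_lamp: Fixed desk lamp at the left of the bench, an obstacle. Its origin is no part of it; measured from there: the nearer black head hangs from x -190 to 0, y -40 to +75 mm, 260 to 330 mm above the bench; the other at x -50 to +100, y +130 to +290, 210 to 290 mm up; arched necks run from the heads to the round base at x +90, y -200 (radius 100 mm).
- taped_punch: Bystander: green taped punch, 122 mm long and 18 mm thick, lying on the bench. Origin: centre of its underside.
- block_d: Bystander: turned wooden offcut disc, 56 mm across and 32 mm high. Origin: centre of its underside.
- block_c: Bystander: small wooden offcut, 34 x 60 x 25 mm. Origin: centre of its underside.
- glue_pot: Bystander: small iron glue pot, 68 mm across and 66 mm high. Origin: centre of its underside.
- tape_spool: Bystander: spool of green tape lying flat, 53 mm across and 20 mm high. Origin: centre of its underside.
- dust_brush: Bystander: wooden bench brush, 207 mm long along its y, 46 mm high. Origin: centre of its underside.

How it is judged:
On the way, in this order (a step that is already met when the one before it is completed fails the run):
1. the stop head is latched in with the fingers off it (value of joint stop_press above 0.007 m and contact force between the fingers and stop_press below 0.1 N), for 0.2 s.
2. the head has been twisted free and is out again (value of joint stop_press below 0.002 m), for 0.2 s.
3. the start button is pressed in (value of joint start_button above 0.0045 m), for 0.05 s.
At the end, for the whole second after the job is handed in: The stop head is out (within 2 mm) and turned back to rest (within 0.1 rad), the start button is out again (within 1.5 mm), the start box stands at rest on the bench within 40 mm of where it was, and the bystanders are within 30 mm of where they were (value of joint stop_press below 0.002 m and value of joint stop_twist below 0.1 rad and value of joint start_button below 0.0015 m and height (world z) of start_box below 0.005 m and distance of start_box from where it was at the start of the episode below 0.04 m and angle between start_box's own z axis and vertical below 0.1 rad and linear speed of start_box below 0.01 m/s and distance of each of taped_punch, block_d, block_c, glue_pot, tape_spool, dust_brush from where it was at the start of the episode below 0.03 m); the robot touches nothing.
It fails at once if the start button is pressed while the stop head is in (value of joint stop_press above 0.004 m and value of joint start_button above 0.003 m).
It fails at once if the start box is lifted, or shoved more than 40 mm (height (world z) of start_box above 0.012 m or distance of start_box from where it was at the start of the episode above 0.04 m).
It fails at once if the robot knocks the lamp with more than 10 N (contact force between any of the arm, the fingers and twin_lamp above 10 N).
It fails at once if the stop head is squeezed or hit with more than 40 N (contact force between the fingers and stop_press above 40 N).
It fails at once if a bystander is lifted or moved more than 30 mm (distance of any of taped_punch, block_d, block_c, glue_pot, tape_spool, dust_brush from where it was at the start of the episode above 0.03 m).
It also fails if it takes over 61 s, if anything falls off the work surface, if the arm or the gripper's body presses on something with over 40 N, if the wrist force passes 120 N, or if a joint passes its speed limit or range.

## Working session

There is one attempt and no reset: what is moved stays moved. The work goes in short steps, Python scripts to look and compute and a tool call to move; the robot and the scene stay as the last step left them, time stands still between calls to the robot, and variables do not carry over. Pictures are saved under pics/ and viewed, on a budget of 10 in all, crops included, one or two more only if the job needs it, and the job is handed in when it is done.

Besides the shell and the picture viewer there is one more tool, called after "Request:" as name(argument=value, ...) on one line, values as JSON. step_arm: Moves the arm, as the interface text tells. Its arguments: {"type":"object","properties":{"moves":{"type":"array"},"grip_force":{"type":"number"}},"required":["moves"]}

```bash
mkdir -p pics
cat > h.py <<'E'
import numpy as np, cv2
from scipy.spatial.transform import Rotation as R
from station import ctrl, cams, finder
def cam(n):
    im=cams.get_image(n); return im
def rot(a):
    a=np.array(a,float)
    if a.shape==(3,3): return a
    return R.from_rotvec(a).as_matrix() if a.size==3 else R.from_quat(a).as_matrix()
def ray(im,uv):
    K=np.array([[im['fx'],0,im['cx']],[0,im['fy'],im['cy']],[0,0,1]])
    p=cv2.undistortPoints(np.array([[uv]],float),K,np.array(im['dist_coeffs'],float))[0,0]
    return np.array(im['position']), rot(im['attitude'])@np.array([p[0],-p[1],-1])
def onz(im,uv,z):
    o,d=ray(im,uv); return o+d*(z-o[2])/d[2]
def proj(im,P):
    K=np.array([[im['fx'],0,im['cx']],[0,im['fy'],im['cy']],[0,0,1]])
    c=rot(im['attitude']).T@(np.array(P)-im['position']); c=np.array([c[0],-c[1],-c[2]])
    return cv2.projectPoints(c.reshape(1,1,3),np.zeros(3),np.zeros(3),K,np.array(im['dist_coeffs'],float))[0].ravel()
E
python3 - <<'E'
from h import *
Z=dict(stop_top=.088,stop_lobe=.076,start_button_top=.045,stop_station=0,start_box=0,twin_lamp=0,glue_pot=0,block_c=0,block_d=0,dust_brush=0,tape_spool=0,taped_punch=0)
pics=[]
for c in ('scene','top'):
    im=cam(c); px=im['pixels'].copy(); print(c,im['position'],im['attitude'])
    for n,z in Z.items():
        for r in finder.tip_of(c,n)[:3 if n=='stop_lobe' else 1]:
            print(n,round(r['conf'],2),np.round(r['at'],1),np.round(onz(im,r['at'],z),3))
    pics.append(px)
cv2.imwrite('pics/a.png',pics[0]);cv2.imwrite('pics/b.png',pics[1])
print(ctrl.get_obs(),ctrl.tcp_to_tips)
E
```

```text
scene [0.04706068 0.89784405 0.60945487] [ 0.4167132  -1.30185437 -2.22921298]
stop_top 0.58 [358.9 213.4] [0.457 0.132 0.088]
stop_lobe 0.97 [376.4 217.6] [0.423 0.108 0.076]
start_button_top 0.62 [396.7 183.4] [ 0.485 -0.138  0.045]
stop_station 0.95 [357.6 244.3] [0.456 0.132 0.   ]
start_box 0.82 [394.  202.6] [ 0.474 -0.106  0.   ]
glue_pot 0.92 [281.7 202.6] [0.737 0.077 0.   ]
block_c 0.72 [320.4 198.4] [ 0.66  -0.006  0.   ]
block_d 0.72 [320.4 198.4] [ 0.66  -0.006  0.   ]
dust_brush 0.72 [328.2 172.6] [ 0.736 -0.163  0.   ]
tape_spool 0.6 [304.6 187.6] [ 0.737 -0.034  0.   ]
taped_punch 0.46 [346.9 211. ] [0.56  0.011 0.   ]
top [0.49864559 0.12893998 1.23413898] [ 0.0673142  -0.03156214 -1.56437287]
stop_top 0.68 [334.4 240.9] [0.461 0.129 0.088]
stop_lobe 0.62 [345.1 262.7] [0.408 0.103 0.076]
stop_lobe 0.36 [349.7 138.8] [0.716 0.092 0.076]
start_button_top 0.52 [421.4 239.9] [ 0.464 -0.09   0.045]
stop_station 0.86 [336.9 237.6] [0.467 0.123 0.   ]
start_box 0.69 [426.5 235.6] [ 0.474 -0.112  0.   ]
glue_pot 0.87 [348.3 141.2] [0.723 0.094 0.   ]
block_c 0.81 [378.5 255.8] [0.42  0.014 0.   ]
block_d 0.81 [378.5 255.8] [0.42  0.014 0.   ]
dust_brush 0.75 [438.6 141.9] [ 0.722 -0.145  0.   ]
taped_punch 0.57 [381.1 202.9] [0.559 0.007 0.   ]
{'t': 1.3, 'q': array([-1.41799597e+00,  5.26829998e-02,  1.61290466e+00, -1.98766344e-06,
        1.47601199e+00, -1.18973182e-01]), 'dq': array([-0.00107269, -0.00014872, -0.00308211, -0.00097523,  0.00093738,
        0.00106701]), 'effort': array([-4.29854199e-04, -3.93682659e+01, -3.70455050e+01, -1.24398439e-04,
        5.78243162e-04, -5.75059317e-06]), 'tool_pos': array([ 0.16778756, -0.6020319 ,  0.24831134]), 'tool_rot': array([ 1.00670059,  1.32559559, -1.00669486]), 'contact_force': array([-0.36282528, -0.40800345,  0.725924  ]), 'wrist_torque': array([ 0.04274303,  0.03983247, -0.01042069]), 'opening': 0.08529443623246837} 0.017
```

View pics/a.png

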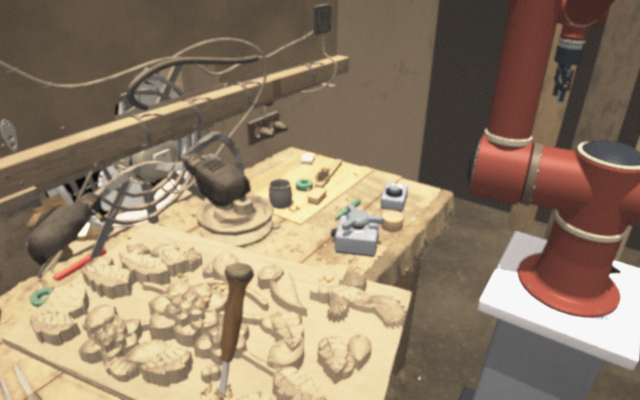

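View pics/b.png

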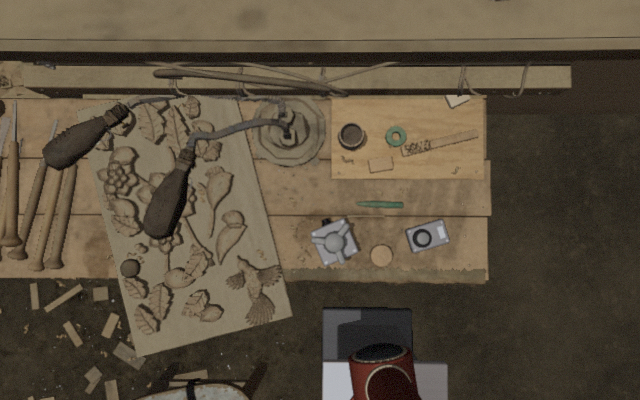

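The overview shows the stop station at top-view pixel (335,240), the start box at (427,236), the disc at (381,255) and the lamp to the left. Next, a magnified crop and triangulation.

Run:
```python
from h import *
ims={c:cam(c) for c in('scene','top')}
cv2.imwrite('pics/c.png',cv2.resize(ims['top']['pixels'][205:275,295:455],None,fx=5,fy=5,interpolation=cv2.INTER_CUBIC))
for n in('stop_top','start_button_top','stop_station','start_box'):
    A=np.zeros((3,3));b=np.zeros(3)
    for c in ims:
        o,d=ray(ims[c],finder.tip_of(c,n)[0]['at']);d/=np.linalg.norm(d);M=np.eye(3)-np.outer(d,d);A+=M;b+=M@o
    print(n,np.linalg.solve(A,b).round(4))
for n,z in(('stop_top',.08),('start_button_top',.045),('start_box',.03)):
    for r in finder.regions_of('top',n)[:1]:
        v,u=np.nonzero(r['region']);print(n,r['conf'],u.min(),u.max(),v.min(),v.max(),len(u),onz(ims['top'],(u.mean(),v.mean()),z).round(3))
        print(cv2.minAreaRect(np.c_[u,v].astype(np.float32)))
T=rot(ctrl.get_obs()['tool_rot']);print(T.round(3))
im=cam('wrist');print(im['position'],rot(im['attitude']).round(3),im['fx'])
```

```text
Traceback (most recent call last):
IndexError: list index out of range
```

View pics/c.png

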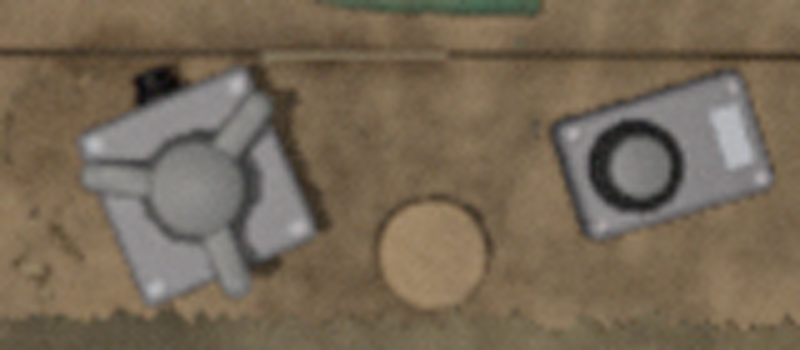

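Crop c (5x, origin 295,205) shows the head centre near px (335,242), with lobes pointing at about 85°, -37° and -160° in the world frame. The button is at px (423,238) and the disc sits between the two. I'll move over the head to look closer.

```bash
cat >> h.py <<'E'
def tgt(pos,yaw):
    """tool x down, tool y horizontal at world angle yaw"""
    x=np.array([0,0,-1.]);y=np.array([np.cos(yaw),np.sin(yaw),0]);M=np.c_[x,y,np.cross(x,y)]
    o=ctrl.get_obs();T=rot(o['tool_rot'])
    return (T.T@(np.array(pos)-o['tool_pos'])*100).round(2), np.degrees(R.from_matrix(T.T@M).as_rotvec()).round(1)
E
python3 - <<'E'
from h import *
T=rot(ctrl.get_obs()['tool_rot']);print(T.round(3), np.degrees(np.arctan2(T[1,1],T[0,1])))
im=cam('wrist');print(im['position'],T.T@(im['position']-ctrl.get_obs()['tool_pos']),(T.T@rot(im['attitude'])).round(3),im['fx'],proj(im,ctrl.get_obs()['tool_pos']+T[:,0]*.017))
im=cam('top')
for uv,z in(((335,242.4),.088),((423,238.4),.045)):print(onz(im,uv,z).round(4))
for p in((.45,-.3,.3),(.46,.13,.3)):print(tgt(p,np.radians(-90)),tgt(p,np.radians(0)),tgt(p,np.arctan2(T[1,1],T[0,1])))
E
```

```text
[[ 0.     0.963  0.268]
 [ 0.     0.268 -0.963]
 [-1.     0.    -0.   ]] 15.574374345351902
[ 0.24845634 -0.58014204  0.37483235] [-0.12651754  0.08356878  0.00057919] [[ 0.     0.321 -0.947]
 [-0.     0.947  0.321]
 [ 1.     0.     0.   ]] 360.0208141381199 [319.57596349 273.10213594]
[0.4576 0.1279 0.088 ]
[ 0.4679 -0.094   0.045 ]
(array([ -5.17,  35.29, -21.52]), array([105.6,   0. ,  -0. ])) (array([ -5.17,  35.29, -21.52]), array([15.6,  0. , -0. ])) (array([ -5.17,  35.29, -21.52]), array([-0.,  0., -0.]))
(array([ -5.17,  47.8 , -62.67]), array([105.6,   0. ,  -0. ])) (array([ -5.17,  47.8 , -62.67]), array([15.6,  0. , -0. ])) (array([ -5.17,  47.8 , -62.67]), array([-0.,  0., -0.]))
```

Request:
step_arm(moves=[[[0,4,-2],[0,0,0],0],[[-0.5,8,-4],[0,0,0],0],[[-1,12,-6],[3,0,0],0],[[-2,16,-8],[5,0,0],0],[[-3,20,-11],[7,0,0],0],[[-3,24,-14],[9,0,0],0],[[-3,28,-16.5],[11,0,0],0],[[-3,31,-18.5],[13,0,0],0],[[-3,33.5,-20.5],[15,0,0],0],[[-3,35.3,-21.5],[15.6,0,0],0]])

```text
t: 2.38
tool_pos: [0.451, -0.2983, 0.2788]
tool_rot: [1.21, 1.207, -1.21]
contact_force: [0.8, -1.3, 1.3]
opening: -0.0002
```

Run:
```python
from h import *
print(tgt((.46,.1,.28),0),ctrl.get_obs()['tool_pos'],ctrl.get_obs()['opening'])
```

```text
(array([ -0.15,   0.83, -39.83]), array([-0.1,  0. , -0. ])) [ 0.45099904 -0.29828592  0.27878618] -0.00018870758425496148
```

Request:
step_arm(moves=[[[0,0.1,-4],[0,0,0],0],[[0,0.2,-8],[0,0,0],0],[[0,0.3,-12],[0,0,0],0],[[0,0.4,-16],[0,0,0],0],[[0,0.5,-20],[0,0,0],0],[[0,0.6,-24],[0,0,0],0],[[0,0.8,-28],[0,0,0],0],[[0,0.8,-32],[0,0,0],0],[[0,0.8,-36],[0,0,0],0],[[0,0.8,-39.8],[0,0,0],0]])

```text
t: 3.22
tool_pos: [0.4594, 0.1018, 0.279]
tool_rot: [1.211, 1.207, -1.209]
contact_force: [0.9, -0.2, -0.1]
opening: -0.0001
```

Run:
```python
from h import *
import time
cam('wrist');cam('wrist')
im=cam('wrist');px=im['pixels'].copy()
o=ctrl.get_obs();print(o['tool_pos'],o['contact_force'],o['t'])
for n,z in(('stop_top',.088),('stop_lobe',.076),('start_button_top',.045),('stop_station',0),('start_box',0)):
    for r in finder.tip_of('wrist',n)[:4]:print(n,round(r['conf'],2),np.round(r['at'],1),onz(im,r['at'],z).round(4))
for a in range(-180,180,30):
    pass
cv2.imwrite('pics/d.png',px)
np.save('d.npy',np.array([im],dtype=object),allow_pickle=True)
```

```text
[0.45935657 0.10193897 0.27864638] [-0.2669249   0.65944766 -0.40446497] 3.3667
stop_top 0.7 [289.4 169.8] [0.4641 0.1325 0.088 ]
stop_lobe 0.7 [310.1 221.3] [0.4092 0.1144 0.076 ]
start_button_top 0.9 [517.9 158.4] [ 0.4669 -0.0971  0.045 ]
stop_station 0.8 [297.7 155.7] [0.4589 0.1305 0.    ]
start_box 0.79 [508.3 140.4] [ 0.4779 -0.1076  0.    ]
```

View pics/d.png

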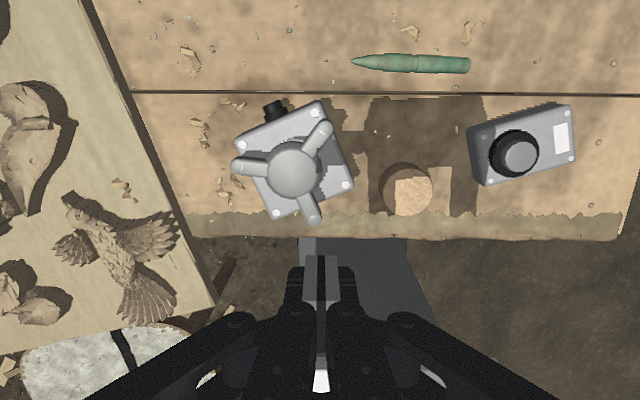

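The wrist view shows the head at (292,170), with lobe ends at about (235,163), (329,127) and (315,221). The button is at (519,157).

Run:
```python
from h import *
im=np.load('d.npy',allow_pickle=True)[0]
P=np.array([onz(im,uv,.080) for uv in((234,163),(329,126),(315,222))]);c=P.mean(0);print(P.round(4),c.round(4))
d=P-c;print(np.linalg.norm(d[:,:2],axis=1),np.degrees(np.arctan2(d[:,1],d[:,0])))
print(onz(im,(519.5,156.5),.045))
px=im['pixels'].copy()
best=c.copy();a0=np.radians(np.mean(np.degrees(np.arctan2(d[:,1],d[:,0]))-[90,-30,-150])+90)
print(np.degrees(a0))
px=cv2.resize(px[90:240,210:590],None,fx=2.1,fy=2.1,interpolation=cv2.INTER_CUBIC)
def dot(p,col):
    u=(proj(im,p)-[210,90])*2.1;cv2.circle(px,tuple(int(round(v)) for v in u),1,col,-1)
for k in range(3):
    a=a0-k*2*np.pi/3;e=np.array([np.cos(a),np.sin(a),0]);n=np.array([-e[1],e[0],0])
    for s in(-.008,.008):
        for r in np.linspace(.028,.058,12):dot(np.r_[c[:2],.082]+r*e+s*n,(0,0,255))
for t in np.linspace(0,6.28,40):dot(np.r_[c[:2],.078]+.028*np.array([np.cos(t),np.sin(t),0]),(0,255,0))
b=onz(im,(519.5,156.5),.045)
for t in np.linspace(0,6.28,40):dot(b+.016*np.array([np.cos(t),np.sin(t),0]),(0,255,0))
cv2.imwrite('pics/e.png',px)
```

```text
[[0.4683 0.1842 0.08  ]
 [0.5025 0.097  0.08  ]
 [0.4101 0.1095 0.08  ]] [0.4603 0.1302 0.08  ]
[0.05460898 0.05371045 0.05434277] [  81.53321258  -38.24984853 -157.53875099]
[ 0.46882846 -0.09838548  0.045     ]
81.91487101991943
```

View pics/e.png

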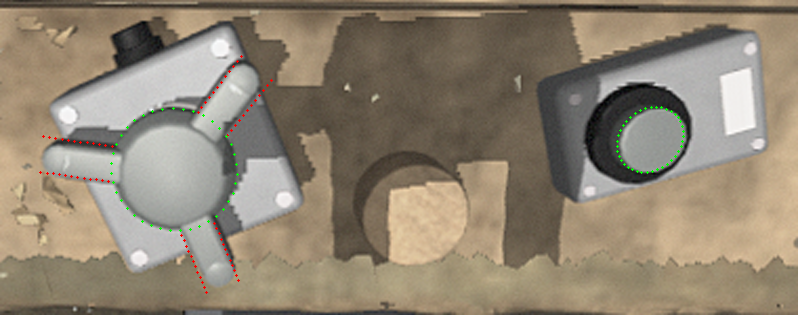

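Request:
step_arm(moves=[[[2,0,-1],[0,0,0],0],[[4,0,-2],[0,0,0],0],[[6,0,-2.8],[0,0,0],0],[[8,0,-2.8],[0,0,0],0],[[10,0,-2.8],[0,0,0],0],[[12,0,-2.8],[0,0,0],0],[[14,0,-2.8],[0,0,0],0],[[15.5,0,-2.8],[0,0,0],0],[[16,0,-2.8],[0,0,0],0],[[16,0,-2.8],[0,0,0],0]])

```text
t: 4.45
tool_pos: [0.4593, 0.1251, 0.1169]
tool_rot: [1.212, 1.207, -1.216]
contact_force: [0.6, 0.1, -0.6]
opening: 0.0001
```

Run:
```python
from h import *
print(ctrl.get_obs()['contact_force'],tgt((.46,.13,.094),0))
```

```text
[ 0.61746936  0.12922869 -0.56794411] (array([ 2.29,  0.08, -0.49]), array([-0.4,  0.1,  0.1]))
```

Request:
step_arm(moves=[[[0.2,0.1,-0.5],[-0.4,0,0],0],[[0.4,0.1,-0.5],[-0.4,0,0],0],[[0.6,0.1,-0.5],[-0.4,0,0],0],[[0.8,0.1,-0.5],[-0.4,0,0],0],[[1.0,0.1,-0.5],[-0.4,0,0],0],[[1.1,0.1,-0.5],[-0.4,0,0],0],[[1.2,0.1,-0.5],[-0.4,0,0],0],[[1.3,0.1,-0.5],[-0.4,0,0],0],[[1.4,0.1,-0.5],[-0.4,0,0],0],[[1.5,0.1,-0.5],[-0.4,0,0],0]])

```text
t: 5.28
tool_pos: [0.4606, 0.1302, 0.1027]
tool_rot: [1.207, 1.21, -1.211]
contact_force: [-1.8, -0.0, 6.5]
opening: 0.0002
```

Contact is at the expected height (6.5 N). I'll press on to the stop.

Request:
step_arm(moves=[[[0.1,0,0],[0,0,0],0],[[0.2,0,0],[0,0,0],0],[[0.3,0,0],[0,0,0],0],[[0.4,0,0],[0,0,0],0],[[0.5,0,0],[0,0,0],0],[[0.6,0,0],[0,0,0],0],[[0.7,0,0],[0,0,0],0],[[0.75,0,0],[0,0,0],0],[[0.8,0,0],[0,0,0],0],[[0.8,0,0],[0,0,0],0]])

```text
t: 6.12
tool_pos: [0.461, 0.1302, 0.095]
tool_rot: [1.207, 1.21, -1.21]
contact_force: [0.5, 0.4, 4.0]
opening: -0.0001
```

Request:
step_arm(moves=[[[0.05,0,0],[0,0,0],0],[[0.1,0,0],[0,0,0],0],[[0.15,0,0],[0,0,0],0],[[0.2,0,0],[0,0,0],0],[[0.2,0,0],[0,0,0],0],[[0.2,0,0],[0,0,0],0],[[0.2,0,0],[0,0,0],0],[[0.2,0,0],[0,0,0],0],[[0.2,0,0],[0,0,0],0],[[0.2,0,0],[0,0,0],0]])

```text
t: 6.95
tool_pos: [0.4613, 0.1303, 0.0936]
tool_rot: [1.208, 1.209, -1.21]
contact_force: [-1.6, -0.8, 6.9]
opening: 0.0001
```

Request:
step_arm(moves=[[[-0.3,0,0],[0,0,0],0],[[-0.8,0,0],[0,0,0],0],[[-1.5,0,0],[0,0,0],0],[[-2.5,0,0],[0,0,0],0],[[-3.5,0,0],[0,0,0],0],[[-5,0,0],[0,0,0],0],[[-6,0,0],[0,0,0],0],[[-6.5,0,0],[0,0,0],0],[[-6.5,0,0],[0,0,0],0],[[-6.5,0,0],[0,0,0],0]])

```text
t: 7.78
tool_pos: [0.4614, 0.1303, 0.1588]
tool_rot: [1.208, 1.209, -1.209]
contact_force: [-0.5, -0.9, -0.1]
opening: 0.0002
```

Run:
```python
from h import *
im=cam('wrist');px=im['pixels'].copy();print(ctrl.get_obs()['contact_force'])
px=cv2.resize(px[60:330,120:520],None,fx=2,fy=2,interpolation=cv2.INTER_CUBIC)
def dot(p,col):
    u=(proj(im,p)-[120,60])*2;cv2.circle(px,tuple(int(round(v)) for v in u),1,col,-1)
for dz,col in((0,(0,0,255)),(.0087,(0,255,0))):
  for k in range(3):
    a=np.radians(82-120*k);e=np.array([np.cos(a),np.sin(a),0]);n=np.array([-e[1],e[0],0])
    for s in(-.008,.008):
        for r in np.linspace(.028,.058,12):dot(np.r_[.46,.13,.080-dz]+r*e+s*n,col)
cv2.imwrite('pics/f.png',px)
a=np.radians(20);print(tgt((.46+.046*np.cos(a),.13+.046*np.sin(a),.158),a),tgt((.46+.046*np.cos(a),.13+.046*np.sin(a),.08),a))
```

```text
[-0.77216571 -0.28277125  0.32416878]
(array([ 0.  ,  4.22, -1.54]), array([-20. ,   0. ,   0.1])) (array([ 7.8 ,  4.24, -1.55]), array([-20. ,   0. ,   0.1]))
```

View pics/f.png

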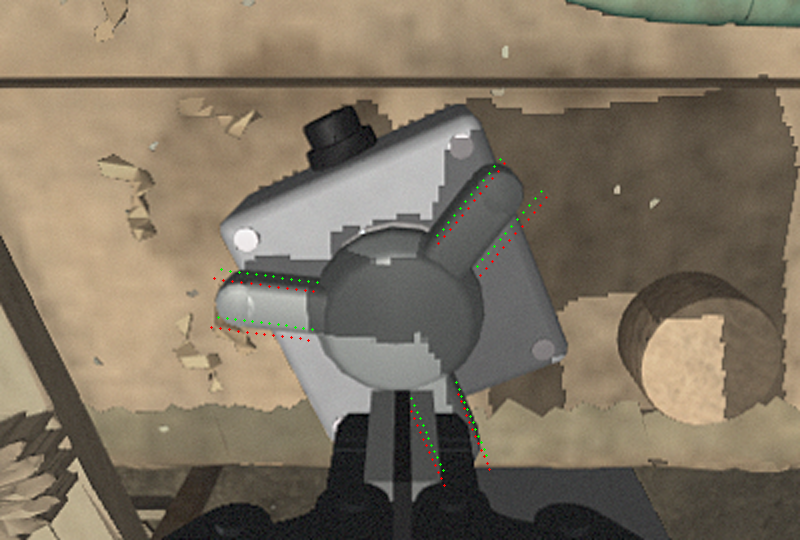

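The picture agrees better with the latched model, but only marginally. I'll confirm by touch: at TCP z 0.101 a latched head shouldn't be felt.

Request:
step_arm(moves=[[[1.5,0,0],[0,0,0],0],[[3,0,0],[0,0,0],0],[[4,0,0],[0,0,0],0],[[4.8,0,0],[0,0,0],0],[[5.2,0,0],[0,0,0],0],[[5.5,0,0],[0,0,0],0],[[5.7,0,0],[0,0,0],0],[[5.75,0,0],[0,0,0],0],[[5.75,0,0],[0,0,0],0],[[5.75,0,0],[0,0,0],0]])

```text
t: 8.67
tool_pos: [0.4614, 0.1303, 0.1012]
tool_rot: [1.208, 1.209, -1.209]
contact_force: [-0.9, -0.5, -0.5]
opening: -0.0
```

Request:
step_arm(moves=[[[-1.5,0,0],[0,0,0],0],[[-2.5,0.5,-0.2],[-5,0,0],0],[[-2.5,2,-1],[-10,0,0],0],[[-2.5,3.5,-1.7],[-15,0,0],0],[[-2.5,4.2,-1.7],[-20,0,0],0],[[-2.5,4.2,-1.7],[-20,0,0],0],[[-1,4.2,-1.7],[-20,0,0],0],[[0,4.2,-1.7],[-20,0,0],0],[[0.3,4.2,-1.7],[-20,0,0],0],[[0.3,4.2,-1.7],[-20,0,0],0]])

```text
t: 9.5
tool_pos: [0.5018, 0.147, 0.0966]
tool_rot: [0.946, 1.356, -0.952]
contact_force: [-0.2, -1.1, -0.3]
opening: 0.0
```

Run:
```python
from h import *
print(ctrl.get_obs()['contact_force'])
for d in(20,):
    a=np.radians(d);print(d,*tgt((.46+.047*np.cos(a),.132+.047*np.sin(a),.08),a))
```

```text
[-0.16272972 -1.1014655  -0.3027643 ]
20 [ 1.66  0.26 -0.02] [-0.   0.   0.2]
```

Request:
step_arm(moves=[[[0.2,0.25,0],[0,0,0],0],[[0.4,0.25,0],[0,0,0],0],[[0.6,0.25,0],[0,0,0],0],[[0.8,0.25,0],[0,0,0],0],[[1.0,0.25,0],[0,0,0],0],[[1.2,0.25,0],[0,0,0],0],[[1.4,0.25,0],[0,0,0],0],[[1.6,0.25,0],[0,0,0],0],[[1.65,0.25,0],[0,0,0],0],[[1.65,0.25,0],[0,0,0],0]])

```text
t: 10.33
tool_pos: [0.504, 0.1478, 0.0798]
tool_rot: [0.946, 1.357, -0.952]
contact_force: [-1.0, 0.1, -0.7]
opening: 0.0001
```

Run:
```python
from h import *
print(ctrl.get_obs()['contact_force'])
for d in(10,0,-10,-20,-30,-40,-50,-55):
    a=np.radians(d);print(d,*tgt((.46+.047*np.cos(a),.132+.047*np.sin(a),.08),a))
```

```text
[-0.96445491  0.11519286 -0.69248439]
10 [-0.02 -0.04  0.8 ] [10.   0.   0.3]
0 [-0.02 -0.25  1.59] [20.   0.   0.3]
-10 [-0.02 -0.6   2.33] [30.   0.1  0.2]
-20 [-0.01 -1.07  3.  ] [40.   0.1  0.2]
-30 [-0.01 -1.65  3.58] [50.   0.1  0.2]
-40 [-0.01 -2.32  4.05] [60.   0.1  0.2]
-50 [-0.01 -3.06  4.4 ] [70.   0.2  0.2]
-55 [-0.   -3.45  4.52] [75.   0.2  0.2]
```

Request:
step_arm(moves=[[[0,0,0.4],[5,0,0],0],[[0,0,0.8],[10,0,0],0],[[0,-0.15,1.2],[15,0,0],0],[[0,-0.25,1.6],[20,0,0],0],[[0,-0.4,2.0],[25,0,0],0],[[0,-0.6,2.35],[30,0,0],0],[[0,-0.8,2.7],[35,0,0],0],[[0,-1.05,3.0],[40,0,0],0],[[0,-1.35,3.3],[45,0,0],0],[[0,-1.65,3.6],[50,0,0],0]])

```text
t: 11.17
tool_pos: [0.5015, 0.1085, 0.0803]
tool_rot: [1.585, 0.911, -1.589]
contact_force: [1.2, 1.7, -0.3]
opening: -0.0001
```

Run:
```python
from h import *
o=ctrl.get_obs();print(o['contact_force'])
v=o['tool_pos'][:2]-[.46,.132];print(np.linalg.norm(v),np.degrees(np.arctan2(v[1],v[0])))
for d in(-30,-35,-40,-45,-50,-55):
    a=np.radians(d);print(d,*tgt((.46+.047*np.cos(a),.132+.047*np.sin(a),.08),a))
```

```text
[ 1.18830646  1.71556201 -0.27414303]
0.04769475749467669 -29.482897784753654
-30 [ 0.04 -0.07  0.04] [-0.3  0.1  0.1]
-35 [ 0.04 -0.08  0.45] [4.7 0.1 0.1]
-40 [ 0.04 -0.14  0.86] [9.7 0.1 0.1]
-45 [ 0.04 -0.22  1.26] [14.7  0.1  0.1]
-50 [ 0.04 -0.34  1.65] [19.7  0.1  0.1]
-55 [ 0.04 -0.5   2.03] [24.7  0.1  0. ]
```

Contact feels light, about 2 N. I'll push on to about -53°.

Request:
step_arm(moves=[[[0,-0.05,0.25],[2.5,0,0],0],[[0,-0.1,0.45],[5,0,0],0],[[0,-0.1,0.65],[7.5,0,0],0],[[0,-0.15,0.85],[10,0,0],0],[[0,-0.2,1.05],[12,0,0],0],[[0,-0.2,1.25],[14.5,0,0],0],[[0,-0.3,1.45],[17,0,0],0],[[0,-0.35,1.65],[19.5,0,0],0],[[0,-0.4,1.85],[22.5,0,0],0],[[0,-0.4,1.85],[22.5,0,0],0]])

```text
t: 12.0
tool_pos: [0.4902, 0.0946, 0.0817]
tool_rot: [1.85, 0.62, -1.846]
contact_force: [3.3, 1.2, 1.9]
opening: -0.0
```

Run:
```python
from h import *
o=ctrl.get_obs();print(o['contact_force'])
v=o['tool_pos'][:2]-[.46,.132];print(np.linalg.norm(v),np.degrees(np.arctan2(v[1],v[0])))
im=cam('wrist');px=im['pixels'].copy()
cv2.imwrite('pics/g.png',cv2.resize(px[60:330,120:520],None,fx=2,fy=2,interpolation=cv2.INTER_CUBIC))
```

```text
[3.32010869 1.15252845 1.86143843]
0.04806829218962168 -51.07654703817727
```

View pics/g.png

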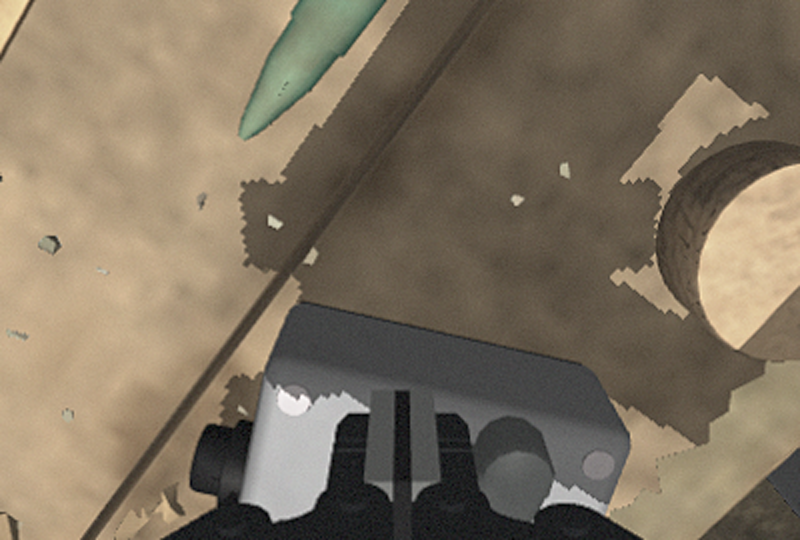

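The lobe sits against the right side of the finger at (513,460), with the twist near the release point. I'll push about 8° more.

Request:
step_arm(moves=[[[0.05,0,0.2],[2,0,0],0],[[0.1,0,0.35],[4,0,0],0],[[0.1,-0.05,0.5],[6,0,0],0],[[0.1,-0.05,0.7],[8,0,0],0],[[0.1,-0.1,0.8],[9,0,0],0],[[0.1,-0.1,0.8],[9,0,0],0],[[0.1,-0.1,0.8],[9,0,0],0],[[0.1,-0.1,0.8],[9,0,0],0],[[0.1,-0.1,0.8],[9,0,0],0],[[0.1,-0.1,0.8],[9,0,0],0]])

```text
t: 12.88
tool_pos: [0.4834, 0.0905, 0.0807]
tool_rot: [1.947, 0.489, -1.943]
contact_force: [3.7, -1.0, 2.3]
opening: 0.0002
```

Run:
```python
from h import *
o=ctrl.get_obs();print(o['contact_force'])
v=o['tool_pos'][:2]-[.46,.132];print(np.linalg.norm(v),np.degrees(np.arctan2(v[1],v[0])))
im=cam('top');px=im['pixels']
cv2.imwrite('pics/g2.png',cv2.resize(px[205:275,295:455],None,fx=5,fy=5,interpolation=cv2.INTER_CUBIC))
for d in(-50,-40,-30,-20,-10,0,10):
    a=np.radians(d);print(d,*tgt((.46+.047*np.cos(a),.132+.047*np.sin(a),.08),a))
```

```text
[ 3.67843137 -0.97781189  2.33979374]
0.04762830288084369 -60.61955500855628
-50 [ 0.06 -0.16 -0.87] [-11.7  -0.1  -0.1]
-40 [ 0.06 -0.39 -1.65] [-21.7  -0.1  -0.1]
-30 [ 0.06 -0.76 -2.38] [-31.7  -0.1  -0.1]
-20 [ 0.06 -1.25 -3.04] [-41.7  -0.1  -0.1]
-10 [ 0.06 -1.85 -3.6 ] [-51.7  -0.   -0.1]
0 [ 0.06 -2.53 -4.05] [-61.7  -0.   -0.1]
10 [ 0.06 -3.28 -4.38] [-71.7  -0.   -0.1]
```

The tool is past -60°, so the lobe has turned about 0.83 rad. The upward rub suggests the head popped out. I'll return along the arc so the head springs back to rest.

Request:
step_arm(moves=[[[0,0,-0.4],[-5,0,0],0],[[0,-0.15,-0.85],[-11,0,0],0],[[0,-0.25,-1.25],[-16.5,0,0],0],[[0,-0.4,-1.65],[-22,0,0],0],[[0,-0.6,-2.0],[-27,0,0],0],[[0,-0.75,-2.4],[-32,0,0],0],[[0,-1.0,-2.7],[-37,0,0],0],[[0,-1.25,-3.0],[-42,0,0],0],[[0,-1.55,-3.3],[-47,0,0],0],[[0,-1.85,-3.6],[-52,0,0],0]])

```text
t: 13.77
tool_pos: [0.5049, 0.1242, 0.0796]
tool_rot: [1.329, 1.128, -1.331]
contact_force: [1.0, 1.3, 1.5]
opening: 0.0004
```

Run:
```python
from h import *
o=ctrl.get_obs();print(o['contact_force'])
for d in(5,12):
    a=np.radians(d);print(d,*tgt((.46+.047*np.cos(a),.132+.047*np.sin(a),.08),a))
```

```text
[1.00598122 1.30167548 1.49102195]
5 [-0.04 -0.01 -1.2 ] [-14.5   0.    0.1]
12 [-0.04 -0.18 -1.75] [-21.5   0.    0.1]
```

Back off the lobe, then up.

Request:
step_arm(moves=[[[0,0,-0.4],[-5,0,0],0],[[0,0,-0.8],[-10,0,0],0],[[0,0,-1.2],[-14.5,0,0],0],[[0,-0.1,-1.6],[-20,0,0],0],[[0,-0.1,-1.7],[-21,0,0],0],[[-1,-0.1,-1.7],[-21,0,0],0],[[-2.5,-0.1,-1.7],[-21,0,0],0],[[-5,-0.1,-1.7],[-21,0,0],0],[[-8,-0.1,-1.7],[-20,0,0],0],[[-10,-0.1,-1.7],[-18,0,0],0]])

```text
t: 14.6
tool_pos: [0.507, 0.1411, 0.1824]
tool_rot: [1.101, 1.275, -1.101]
contact_force: [0.6, -0.0, 0.7]
opening: -0.0002
```

Run:
```python
from h import *
print(ctrl.get_obs()['contact_force'],ctrl.get_obs()['tool_pos'])
im=cam('wrist');px=im['pixels'].copy()
px=cv2.resize(px[60:330,120:520],None,fx=2,fy=2,interpolation=cv2.INTER_CUBIC)
def dot(p,col):
    u=(proj(im,p)-[120,60])*2;cv2.circle(px,tuple(int(round(v)) for v in u),1,col,-1)
for dz,col in((0,(0,0,255)),(.0087,(0,255,0))):
  for k in range(3):
    a=np.radians(82-120*k);e=np.array([np.cos(a),np.sin(a),0]);n=np.array([-e[1],e[0],0])
    for s in(-.008,.008):
        for r in np.linspace(.028,.058,12):dot(np.r_[.46,.132,.080-dz]+r*e+s*n,col)
cv2.imwrite('pics/h.png',px)
print(tgt((.461,.1303,.1012),0))
```

```text
[ 0.59263613 -0.03542645  0.69706873] [0.50697596 0.14111378 0.18243105]
(array([ 8.54, -5.  ,  0.41]), array([ 8.3, -0. , -0.4]))
```

View pics/h.png

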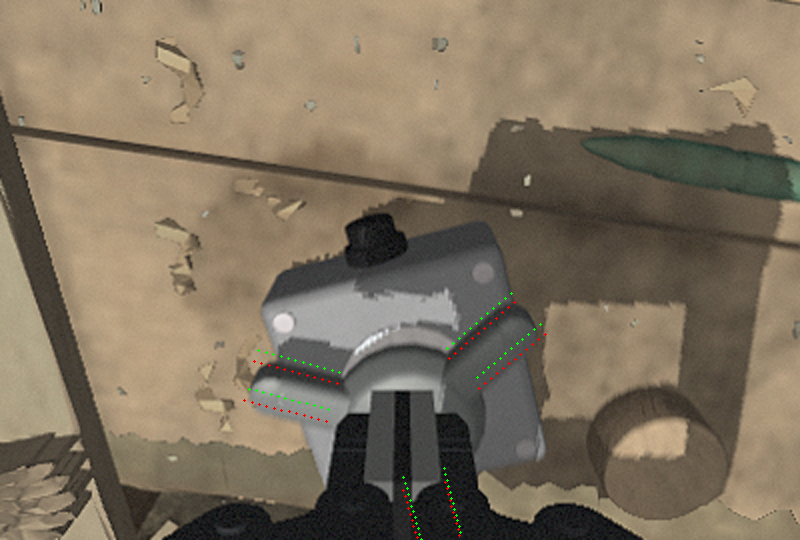

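The picture matches the out position (red) at rest angle, and the collar under the dome now shows. I'll confirm by a light touch.

Request:
step_arm(moves=[[[1,-2,0.2],[4,0,0],0],[[2,-4,0.4],[8.3,0,0],0],[[3,-5,0.4],[8.3,0,0],0],[[5,-5,0.4],[8.3,0,0],0],[[6.5,-5,0.4],[8.3,0,0],0],[[7.4,-5,0.4],[8.3,0,0],0],[[7.8,-5,0.4],[8.3,0,0],0],[[8.1,-5,0.4],[8.3,0,0],0],[[8.3,-5,0.4],[8.3,0,0],0],[[8.3,-5,0.4],[8.3,0,0],0]])

```text
t: 15.48
tool_pos: [0.4613, 0.1304, 0.1042]
tool_rot: [1.214, 1.205, -1.204]
contact_force: [-1.0, 1.2, 1.0]
opening: 0.0003
```

Request:
step_arm(moves=[[[0.05,0,0],[0,0,0],0],[[0.1,0,0],[0,0,0],0],[[0.15,0,0],[0,0,0],0],[[0.2,0,0],[0,0,0],0],[[0.2,0,0],[0,0,0],0],[[0.2,0,0],[0,0,0],0],[[0.2,0,0],[0,0,0],0],[[0.2,0,0],[0,0,0],0],[[0.2,0,0],[0,0,0],0],[[0.2,0,0],[0,0,0],0]])

```text
t: 16.32
tool_pos: [0.4619, 0.1305, 0.103]
tool_rot: [1.215, 1.204, -1.203]
contact_force: [-0.1, -0.7, 5.2]
opening: -0.0001
```

The head is out (5.2 N at 0.103). On to the start box, with a look on the way.

Request:
step_arm(moves=[[[-3,0,0],[0,0,0],0],[[-7,0,0],[0,0,0],0],[[-10,0,2],[0,0,0],0],[[-11,0.2,6],[0,0,0],0],[[-11,0.4,10],[0,0,0],0],[[-11,0.6,14],[0,0,0],0],[[-11,0.6,18],[0,0,0],0],[[-11,0.6,21],[0,0,0],0],[[-11,0.6,22.6],[0,0,0],0],[[-11,0.6,22.6],[0,0,0],0]])

```text
t: 17.15
tool_pos: [0.4665, -0.0985, 0.2122]
tool_rot: [1.217, 1.201, -1.207]
contact_force: [0.5, 0.8, 0.6]
opening: 0.0003
```

Run:
```python
from h import *
cam('wrist');im=cam('wrist');top=cam('top');print(ctrl.get_obs()['tool_pos'])
A=np.zeros((3,3));b=np.zeros(3)
for c,i in(('wrist',im),('top',top)):
  for n in('start_button_top',):
    for r in finder.tip_of(c,n)[:2]:print(c,n,r['conf'],r['at'],[onz(i,r['at'],z).round(4)[:2] for z in(.045,.055)])
px=im['pixels'].copy()
for z,col in((.045,(0,255,0)),(.055,(0,0,255))):
  for t in np.linspace(0,6.28,60):
    u=proj(im,np.array([.468+.016*np.cos(t),-.096+.016*np.sin(t),z]));cv2.circle(px,tuple(int(v) for v in u.round()),0,col,-1)
cv2.imwrite('pics/i.png',cv2.resize(px[60:330,120:520],None,fx=2,fy=2,interpolation=cv2.INTER_CUBIC))
print(tgt((.468,-.096,.075),0))
```

```text
[ 0.46666558 -0.09510815  0.21224711]
wrist start_button_top 0.93 [315.0, 182.8] [array([ 0.4674, -0.0919]), array([ 0.4702, -0.0921])]
top start_button_top 0.39 [419.9, 235.3] [array([ 0.4756, -0.0863]), array([ 0.4758, -0.0844])]
(array([1.374e+01, 1.000e-02, 1.700e-01]), array([ 0. , -0.1, -0.5]))
```

View pics/i.png

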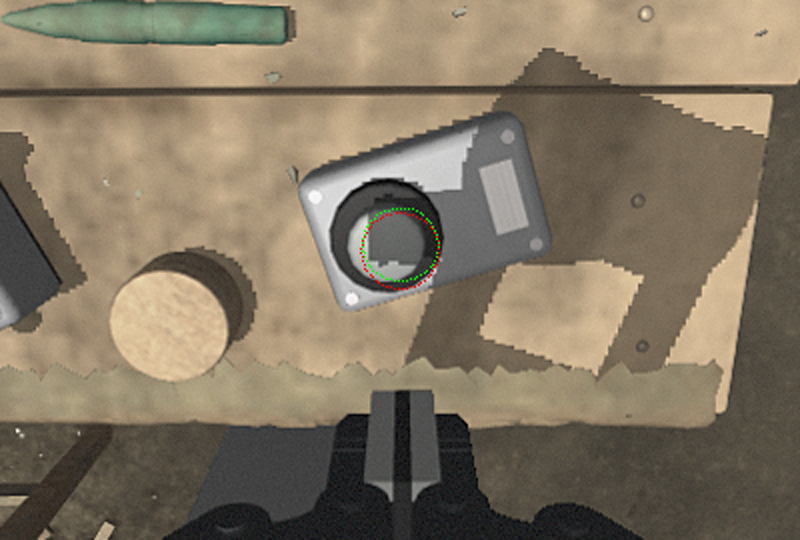

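The cap is centred at (390,243) in the picture and stands above its dark collar. That puts the button at about (0.469, -0.092), top near 0.055.

Request:
step_arm(moves=[[[2,0.2,-0.3],[0,0,0],0],[[4,0.2,-0.3],[0,0,0],0],[[6,0.2,-0.3],[0,0,0],0],[[8,0.2,-0.3],[0,0,0],0],[[10,0.2,-0.3],[0,0,0],0],[[11.5,0.2,-0.3],[0,0,0],0],[[12.2,0.2,-0.3],[0,0,0],0],[[12.7,0.2,-0.3],[0,0,0],0],[[12.8,0.2,-0.3],[0,0,0],0],[[12.8,0.2,-0.3],[0,0,0],0]])

```text
t: 18.23
tool_pos: [0.4703, -0.0911, 0.0851]
tool_rot: [1.213, 1.204, -1.201]
contact_force: [0.3, 0.2, 0.6]
opening: 0.0003
```

Request:
step_arm(moves=[[[0.15,-0.1,0.1],[0,0,0],0],[[0.3,-0.1,0.1],[0,0,0],0],[[0.45,-0.1,0.1],[0,0,0],0],[[0.6,-0.1,0.1],[0,0,0],0],[[0.75,-0.1,0.1],[0,0,0],0],[[0.9,-0.1,0.1],[0,0,0],0],[[1.05,-0.1,0.1],[0,0,0],0],[[1.2,-0.1,0.1],[0,0,0],0],[[1.3,-0.1,0.1],[0,0,0],0],[[1.4,-0.1,0.1],[0,0,0],0]])

```text
t: 19.07
tool_pos: [0.4695, -0.0922, 0.0712]
tool_rot: [1.213, 1.204, -1.201]
contact_force: [-0.8, -0.5, 3.6]
opening: 0.0001
```

Request:
step_arm(moves=[[[0.1,0,0],[0,0,0],0],[[0.2,0,0],[0,0,0],0],[[0.3,0,0],[0,0,0],0],[[0.4,0,0],[0,0,0],0],[[0.45,0,0],[0,0,0],0],[[0.5,0,0],[0,0,0],0],[[0.55,0,0],[0,0,0],0],[[0.6,0,0],[0,0,0],0],[[0.6,0,0],[0,0,0],0],[[0.6,0,0],[0,0,0],0]])

```text
t: 19.9
tool_pos: [0.4699, -0.0923, 0.0703]
tool_rot: [1.211, 1.208, -1.203]
contact_force: [-17.9, 5.6, 36.3]
opening: 0.0002
```

Stopped hard at 0.0703. I'll ease up and feel the force against height, to tell the button's bottom from its collar.

Request:
step_arm(moves=[[[0,0,0],[0,0,0],0],[[-0.1,0,0],[0,0,0],0],[[-0.2,0,0],[0,0,0],0],[[-0.2,0,0],[0,0,0],0],[[-0.2,0,0],[0,0,0],0],[[-0.2,0,0],[0,0,0],0],[[-0.2,0,0],[0,0,0],0],[[-0.2,0,0],[0,0,0],0],[[-0.2,0,0],[0,0,0],0],[[-0.2,0,0],[0,0,0],0]])

```text
t: 20.73
tool_pos: [0.47, -0.0924, 0.0723]
tool_rot: [1.212, 1.207, -1.203]
contact_force: [1.1, -0.2, 3.9]
opening: 0.0
```

Request:
step_arm(moves=[[[-0.1,0,0],[0,0,0],0],[[-0.2,0,0],[0,0,0],0],[[-0.2,0,0],[0,0,0],0],[[-0.2,0,0],[0,0,0],0],[[-0.2,0,0],[0,0,0],0],[[-0.2,0,0],[0,0,0],0],[[-0.2,0,0],[0,0,0],0],[[-0.2,0,0],[0,0,0],0],[[-0.2,0,0],[0,0,0],0],[[-0.2,0,0],[0,0,0],0]])

```text
t: 21.57
tool_pos: [0.4698, -0.0923, 0.0741]
tool_rot: [1.211, 1.208, -1.203]
contact_force: [1.0, -0.3, 2.5]
opening: 0.0
```

Request:
step_arm(moves=[[[-0.1,0,0],[0,0,0],0],[[-0.2,0,0],[0,0,0],0],[[-0.2,0,0],[0,0,0],0],[[-0.2,0,0],[0,0,0],0],[[-0.2,0,0],[0,0,0],0],[[-0.2,0,0],[0,0,0],0],[[-0.2,0,0],[0,0,0],0],[[-0.2,0,0],[0,0,0],0],[[-0.2,0,0],[0,0,0],0],[[-0.2,0,0],[0,0,0],0]])

```text
t: 22.4
tool_pos: [0.4696, -0.0923, 0.0761]
tool_rot: [1.211, 1.208, -1.203]
contact_force: [-0.6, 0.2, 1.5]
opening: -0.0001
```

The spring force fades from 0.0703 to about 0.077, which is 6 mm or more of travel, so the button was fully in. I'll retreat and check.

Request:
step_arm(moves=[[[-0.5,0,0],[0,0,0],0],[[-1.5,0,0],[0,0,0],0],[[-3,0,0],[0,0,0],0],[[-5,0,0],[0,0,0],0],[[-8,0,0],[0,0,0],0],[[-11,0,0],[0,0,0],0],[[-14,0,0],[0,0,0],0],[[-16,0,-2],[0,0,0],0],[[-18,0,-5],[0,0,0],0],[[-18,0,-7],[0,0,0],0]])

```text
t: 23.23
tool_pos: [0.4704, -0.0218, 0.2625]
tool_rot: [1.215, 1.201, -1.198]
contact_force: [1.5, 0.3, 0.1]
opening: -0.0002
```

Run:
```python
from h import *
cam('wrist');cam('wrist');im=cam('wrist');px=im['pixels'].copy();print(ctrl.get_obs()['tool_pos'],ctrl.get_obs()['contact_force'])
for n,z in(('start_button_top',.055),('stop_top',.088),('start_box',0),('stop_lobe',.076)):
    for r in finder.tip_of('wrist',n)[:1]:print(n,r['conf'],onz(im,r['at'],z).round(4))
for k in range(3):
    a=np.radians(82-120*k);e=np.array([np.cos(a),np.sin(a),0]);n=np.array([-e[1],e[0],0])
    for s in(-.008,.008):
        for r in np.linspace(.028,.058,12):
            u=proj(im,np.r_[.46,.132,.08]+r*e+s*n);cv2.circle(px,tuple(int(v) for v in u.round()),0,(0,0,255),-1)
cv2.imwrite('pics/j.png',px)
```

```text
[ 0.46856854 -0.02183659  0.25719242] [-0.0053373  -0.62440533 -1.23871897]
start_button_top 0.56 [ 0.4721 -0.0901  0.055 ]
stop_top 0.83 [0.4641 0.1341 0.088 ]
start_box 0.75 [ 0.4777 -0.1059  0.    ]
stop_lobe 0.89 [0.4109 0.1087 0.076 ]
```

View pics/j.png

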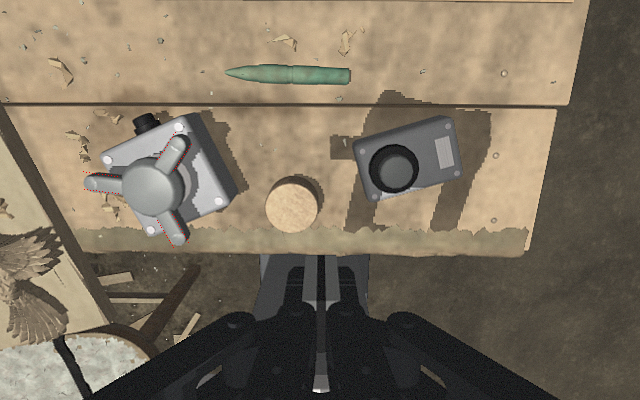

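The head at (155,187) is out and its lobes match the rest angles. The box at (408,158), disc and punch haven't moved, and the robot is clear of everything. Handing in.

```bash
python3 -c "
from station import ctrl
print(ctrl.finish_job())"
```

```text
the job is handed in; nothing more can be done
None
```

I ran the whole sequence in order and handed the job in at about 23 s of the 61 s allowed; no verdict was reported.

- **Latch:** I pressed the stop head in with about 7 N and took the fingers off. A second probe found nothing at the height where an unlatched head would have been felt, so it was latched.
- **Twist and release:** I pushed the lobe at -38° clockwise along an arc, by an estimated 0.8 rad, with about 4 N. I then backed the fingers out along the same arc. The picture showed the head out and back at its rest angle, and a light touch met it at full height (5 N).
- **Start button:** I pressed it to its bottom and released it. Over about 6 mm of travel the spring force faded to near zero, so it was fully in and came back. My last downward step overshot the bottom, reading 36 N upward and 18 N sideways for a moment.
- **Final check:** The box's estimated position changed by about 2 mm, within measuring error. The disc and punch looked unmoved, the head's lobes matched the rest angles, and the gripper was clear of everything.
- **Not rechecked:** I did not look again at the glue pot, spool, brush or small block, but the arm never went near them. Early detections of the small bystanders were inconsistent: the two wooden blocks were reported at the same spot.

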